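# Take down finished percolation cups and set the rack's taps for the next run

## Robot

A 7-joint arm with a two-finger parallel gripper is mounted at the origin on a cart in front of the work surface, level with it; the furniture and walls round the work are solid. World frame = base frame: x ahead of the robot, y to its left, z up, the work surface at z = 0. Lengths are in mm, angles in rad, forces in N, time in s.
With the tool pointing down it reaches from about 400 to 900 mm from the base axis. Payload 5.6 kg.
Tool frame: the origin (TCP) lies on the mounting face of the last link; the fingertips stand 190 mm ahead of it and the grasp point (between the pads) lies 171 mm ahead of it; z points along the fingers, y is the line along which they close (so a half turn about z gives the same grasp; the last joint's range is limited). The gripper opens to 92 mm and grips with 3 to 60 N. Pads are 20 mm wide; open, the fingers measure 128 mm over their backs; the gripper's body (75 mm by 189 mm) begins 69 mm behind the grasp point.
Start: joints at [1.25, 0.468, -0.012, 1.603, 0.006, 1.071, -0.056], TCP at [178.22, -625.092, 404.692] pointing down, gripper open.
Joint ranges: [-2.53, 2.53], [-0.31, 2.02], [-1.57, 1.55], [0.28, 2.44], [-1.29, 4.43], [0.15, 1.84], [-2.92, 2.92]. Speed limits (rad/s): [2.57, 2.57, 3.14, 3.14, 3.14, 3.14, 3.14].

## Interface

Orientations are given as a unit quaternion [w, x, y, z].
In Python, from plant import r, imaging gives the robot as it stands. The module is installed in compiled form; this text tells all that it offers.
- The arm moves only by the tool servo_tool, never from a script. Its arguments are lists of equal length, an entry for each row: "linear": the shift along the world's x, y, z in cm, a list of three; "rot": the turn, a rotation vector about the world's x, y, z in degrees, a list of three. In form: {"linear": [[tx, ty, tz], ...], "rot": [[wx, wy, wz], ...]}. A call has exactly 10 rows; each row shifts and turns the commanded pose from where the row before left it; what a row does not reach is not made up. A row lasts 1/10 s, in which the tool goes at most 50 mm and 8.59 degrees, less where a joint would pass 70% of its speed; a pose out of reach is approached as far as the arm can. A call with a gripper value outside its range is refused whole. "fingers" is the gripper command: -1 is shut, 1 is fully open, values between are in proportion, set as the call begins (left out, the last holds). The fingers move at their own pace and stop on an object; "squeeze" is the grip in N (left out, the last holds). Time passes only in rows, so rows that do not move let the fingers close, or fill a call up. It gives the time, the measured TCP pose, the force, the opening and the grip force at its end, in the units of the state.
- r.observe(): the state, without advancing time (a new reading comes with each control period).
- imaging.grab_frame(name): name is "scene" or "top"; returns (picture, depth): 480x640x3 uint8, blue, green, red; 480x640 float32, mm along the optical axis (not along the pixel's ray), 0 where there is no reading.
- imaging.camera_params(name): a dict with "fx", "fy", "cx", "cy" (pixels), "R" (3x3) and "t" (3): a world point X has camera coordinates R X + t. Camera axes: x right, y down, z forward; pixel columns grow to the right and rows downward; lengths in mm; the calibration is good to about 2 mm. A picture is of the moment at which its call begins. camera_params takes no time and is no camera call.
- r.hand_in(): hands the job in; it is judged then, once.
The state is a dict: "clock": time; "joints": joint angles; "qd": joint speeds; "effort": joint torques, N m; "position": TCP position; "eef_rot": TCP orientation; "force": force on the tool from outside, world axes, zero at the start; "moment": the same for the moment, N m; "opening": finger opening in mm; "gripper_force": force on a finger pad.
Only numpy, scipy, OpenCV 4.12 (cv2) and the standard library are available. Lean on these libraries where they do the work, as an engineer would, in place of code of your own. Each camera call takes 0.05 s, during which the arm holds its last target. There are 200 camera calls.

## Task

The percolation rack has been flushed with the pump off, so all four taps still stand open. Lift every finished cup (red band) off its hook and stand it upright in an empty tin to drain, one cup to a tin; the unfinished blue cup keeps hanging where it is. Before the pump starts again, set the taps: half open (handle at 45 degrees) over the blue cup, and fully shut at every hook that has no cup left. Do not tip a cup.

Things in the scene. Friction and masses are not known exactly. Their poses are not given: they have to be found in the camera images.
- rack: fixed steel rack, 400 mm long (y), 245 mm high: a header pipe on two posts, four taps in a row, a hook in front of each. Origin on the bench under the middle of the tap row; -x = its front, where cups hang; z up. Tap axes at x 0, y 127.5, 42.5, -42.5, -127.5 mm (tap_1..4). Gauge 45 mm behind the taps, top at 252 mm. Drip trough 80 x 320 x 22 mm under the hooks, centre at x -85 mm
- tap_1 (a joint): opening angle of tap 1 (quarter-turn ball valve, vertical axis), rad: 0 = fully shut (handle crosswise, along the rack's y axis; hard stop), 0.785 = half open (handle at 45 degrees), 1.571 = fully open (handle along the rack's x axis). Grows counter-clockwise seen from above; stays where left (friction about 0.1 N m)
- tap_1_grip (a point): middle of tap 1's blue bar handle, on the turning axis. Bar 64 mm long, 12 mm wide, 18 mm high; this point is 9 mm under its top, 232 mm over the bench; the round mark plate lies 25 mm below this point. The point's y axis runs along the bar, z up; it turns with the handle. A fixed mixer, 0.36 m tall, stands near at world x 0.69 to 0.94, y -0.18 to 0.00 (m)
- hook_1 (a point): hook 1 of tap 1: middle of the flat saddle on which a cup's handle bar rests, 200 mm over the bench, 90 mm in front (-x of rack) of the tap axis. Hook 14 mm wide; its saddle is open upward between an upturned tip on the front side (14 mm high) and an 8 mm step behind. Axes as the rack's
- tap_2 (a joint): opening angle of tap 2 (quarter-turn ball valve, vertical axis), rad: 0 = fully shut (handle crosswise, along the rack's y axis; hard stop), 0.785 = half open (handle at 45 degrees), 1.571 = fully open (handle along the rack's x axis). Grows counter-clockwise seen from above; stays where left (friction about 0.1 N m)
- tap_2_grip (a point): middle of tap 2's blue bar handle, on the turning axis. Bar 64 mm long, 12 mm wide, 18 mm high; this point is 9 mm under its top, 232 mm over the bench; the round mark plate lies 25 mm below this point. The point's y axis runs along the bar, z up; it turns with the handle
- hook_2 (a point): hook 2 of tap 2: middle of the flat saddle on which a cup's handle bar rests, 200 mm over the bench, 90 mm in front (-x of rack) of the tap axis. Hook 14 mm wide; its saddle is open upward between an upturned tip on the front side (14 mm high) and an 8 mm step behind. Axes as the rack's
- tap_3 (a joint): opening angle of tap 3 (quarter-turn ball valve, vertical axis), rad: 0 = fully shut (handle crosswise, along the rack's y axis; hard stop), 0.785 = half open (handle at 45 degrees), 1.571 = fully open (handle along the rack's x axis). Grows counter-clockwise seen from above; stays where left (friction about 0.1 N m)
- tap_3_grip (a point): middle of tap 3's blue bar handle, on the turning axis. Bar 64 mm long, 12 mm wide, 18 mm high; this point is 9 mm under its top, 232 mm over the bench; the round mark plate lies 25 mm below this point. The point's y axis runs along the bar, z up; it turns with the handle
- hook_3 (a point): hook 3 of tap 3: middle of the flat saddle on which a cup's handle bar rests, 200 mm over the bench, 90 mm in front (-x of rack) of the tap axis. Hook 14 mm wide; its saddle is open upward between an upturned tip on the front side (14 mm high) and an 8 mm step behind. Axes as the rack's
- tap_4 (a joint): opening angle of tap 4 (quarter-turn ball valve, vertical axis), rad: 0 = fully shut (handle crosswise, along the rack's y axis; hard stop), 0.785 = half open (handle at 45 degrees), 1.571 = fully open (handle along the rack's x axis). Grows counter-clockwise seen from above; stays where left (friction about 0.1 N m)
- tap_4_grip (a point): middle of tap 4's blue bar handle, on the turning axis. Bar 64 mm long, 12 mm wide, 18 mm high; this point is 9 mm under its top, 232 mm over the bench; the round mark plate lies 25 mm below this point. The point's y axis runs along the bar, z up; it turns with the handle
- hook_4 (a point): hook 4 of tap 4: middle of the flat saddle on which a cup's handle bar rests, 200 mm over the bench, 90 mm in front (-x of rack) of the tap axis. Hook 14 mm wide; its saddle is open upward between an upturned tip on the front side (14 mm high) and an 8 mm step behind. Axes as the rack's
- cup_red_1: finished cup: steel, red band and handle sleeve, 0.22 kg, 65 mm wide, 164 mm high with fixed stirrup handle. Origin: centre of underside, z up. Handle: two uprights (10 x 5 mm) 112 to 164 mm up, outer faces 40 mm apart along the cup's y, joined by a top bar (underside 156 mm up) that rests on a hook's saddle; grip across the uprights. To free it: up, then out to the rack's front. Can be absent
- cup_red_2: finished cup: steel, red band and handle sleeve, 0.22 kg, 65 mm wide, 164 mm high with fixed stirrup handle. Origin: centre of underside, z up. Handle: two uprights (10 x 5 mm) 112 to 164 mm up, outer faces 40 mm apart along the cup's y, joined by a top bar (underside 156 mm up) that rests on a hook's saddle; grip across the uprights. To free it: up, then out to the rack's front. Can be absent
- cup_red_3: finished cup: steel, red band and handle sleeve, 0.22 kg, 65 mm wide, 164 mm high with fixed stirrup handle. Origin: centre of underside, z up. Handle: two uprights (10 x 5 mm) 112 to 164 mm up, outer faces 40 mm apart along the cup's y, joined by a top bar (underside 156 mm up) that rests on a hook's saddle; grip across the uprights. To free it: up, then out to the rack's front. Can be absent
- cup_blue: unfinished cup: steel, blue band and handle sleeve, 0.22 kg, 65 mm wide, 164 mm high with fixed stirrup handle. Origin: centre of underside, z up. Handle: two uprights (10 x 5 mm) 112 to 164 mm up, outer faces 40 mm apart along the cup's y, joined by a top bar (underside 156 mm up) that rests on a hook's saddle; grip across the uprights. To free it: up, then out to the rack's front
- drain_tin_1: empty open round tin, 100 mm across, 46 mm high, inner floor 3 mm over the bench and at least 74 mm across, loose, 0.15 kg. Origin at the centre of its underside, z up; a fixed cabinet, 0.19 m high, at world x > 0.41, y > 0.115 (m)
- drain_tin_2: empty open round tin, 100 mm across, 46 mm high, inner floor 3 mm over the bench and at least 74 mm across, loose, 0.15 kg. Origin at the centre of its underside, z up. A fixed mixer, 0.36 m tall, stands near at world x 0.69 to 0.94, y -0.18 to 0.00 (m); a fixed cabinet, 0.19 m high, at world x > 0.41, y > 0.115 (m)
- drain_tin_3: empty open round tin, 100 mm across, 46 mm high, inner floor 3 mm over the bench and at least 74 mm across, loose, 0.15 kg. Origin at the centre of its underside, z up. A fixed mixer, 0.36 m tall, stands near at world x 0.69 to 0.94, y -0.18 to 0.00 (m); a fixed cabinet, 0.19 m high, at world x > 0.41, y > 0.115 (m)

How it is judged (in metres and radians):
At the end, for the whole second after the job is handed in: Every red cup present stands upright (within 7 degrees) and at rest on the floor of a drain tin, within 20 mm of its centre, one to a tin; the blue cup hangs upright on its own hook with that hook's tap at 45 degrees +- 7 (0.665 to 0.905 rad); each of the other three taps is shut (below 0.09 rad) (((horizontal distance between cup_red_1 and drain_tin_1 below 0.02 m and z of cup_red_1 in the frame of drain_tin_1 below 0.012 m) or (horizontal distance between cup_red_1 and drain_tin_2 below 0.02 m and z of cup_red_1 in the frame of drain_tin_2 below 0.012 m) or (horizontal distance between cup_red_1 and drain_tin_3 below 0.02 m and z of cup_red_1 in the frame of drain_tin_3 below 0.012 m)) and angle between each of cup_red_1, cup_red_2, cup_red_3's own z axis and vertical below 0.12 rad and linear speed of each of cup_red_1, cup_red_2, cup_red_3, cup_blue below 0.03 m/s and ((horizontal distance between cup_red_2 and drain_tin_1 below 0.02 m and z of cup_red_2 in the frame of drain_tin_1 below 0.012 m) or (horizontal distance between cup_red_2 and drain_tin_2 below 0.02 m and z of cup_red_2 in the frame of drain_tin_2 below 0.012 m) or (horizontal distance between cup_red_2 and drain_tin_3 below 0.02 m and z of cup_red_2 in the frame of drain_tin_3 below 0.012 m)) and ((horizontal distance between cup_red_3 and drain_tin_1 below 0.02 m and z of cup_red_3 in the frame of drain_tin_1 below 0.012 m) or (horizontal distance between cup_red_3 and drain_tin_2 below 0.02 m and z of cup_red_3 in the frame of drain_tin_2 below 0.012 m) or (horizontal distance between cup_red_3 and drain_tin_3 below 0.02 m and z of cup_red_3 in the frame of drain_tin_3 below 0.012 m)) and (((horizontal distance between cup_blue and hook_1 below 0.03 m and height (world z) of cup_blue above 0.035 m) and value of joint tap_1 between 0.665 and 0.905 rad) or ((horizontal distance between cup_blue and hook_2 below 0.03 m and height (world z) of cup_blue above 0.035 m) and value of joint tap_2 between 0.665 and 0.905 rad) or ((horizontal distance between cup_blue and hook_3 below 0.03 m and height (world z) of cup_blue above 0.035 m) and value of joint tap_3 between 0.665 and 0.905 rad) or ((horizontal distance between cup_blue and hook_4 below 0.03 m and height (world z) of cup_blue above 0.035 m) and value of joint tap_4 between 0.665 and 0.905 rad)) and ((horizontal distance between cup_blue and hook_1 below 0.03 m and height (world z) of cup_blue above 0.035 m) or value of joint tap_1 below 0.09 rad) and ((horizontal distance between cup_blue and hook_2 below 0.03 m and height (world z) of cup_blue above 0.035 m) or value of joint tap_2 below 0.09 rad) and ((horizontal distance between cup_blue and hook_3 below 0.03 m and height (world z) of cup_blue above 0.035 m) or value of joint tap_3 below 0.09 rad) and ((horizontal distance between cup_blue and hook_4 below 0.03 m and height (world z) of cup_blue above 0.035 m) or value of joint tap_4 below 0.09 rad) and angle between cup_blue's own z axis and vertical below 0.15 rad); the robot touches nothing.
It fails at once if a cup is tipped over (more than 50 degrees) (angle between any of cup_red_1, cup_red_2, cup_red_3, cup_blue's own z axis and vertical above 0.87 rad).
It fails at once if the unfinished blue cup is taken off its hook (horizontal distance between cup_blue and hook_1 above 0.03 m and horizontal distance between cup_blue and hook_2 above 0.03 m and horizontal distance between cup_blue and hook_3 above 0.03 m and horizontal distance between cup_blue and hook_4 above 0.03 m).
Of cup_red_1, cup_red_2, cup_red_3 only 2 to 3 are there at a start; the rules pass over those that are not, and their reading is None.
At some moment in a run one of drain_tin_1, drain_tin_2, drain_tin_3 may be knocked a few centimetres aside while the robot is not near it.
It also fails if it takes over 208 s, if anything falls off the work surface, if the arm or the gripper's body presses on something with over 40 N, if the wrist force passes 120 N, or if a joint passes its speed limit or range.

## Working session

There is one attempt and no reset: what is moved stays moved. The work goes in short steps, Python scripts to look and compute and a tool call to move; the robot and the scene stay as the last step left them, time stands still between calls to the robot, and variables do not carry over. Pictures are saved under pics/ and viewed, at most 14 in all, crops included, and the job is handed in when it is done.

Besides the shell and the picture viewer there is one more tool, called as name(argument=value, ...), one argument or row to a line, values as JSON. servo_tool: Moves the arm, as the interface text tells. Its arguments: {"type":"object","properties":{"linear":{"type":"array","items":{"type":"array","items":{"type":"number"}}},"rot":{"type":"array","items":{"type":"array","items":{"type":"number"}}},"fingers":{"type":"number"},"squeeze":{"type":"number"}},"required":["linear","rot"]}

```bash
mkdir -p pics
cat > h.py <<'E'
import numpy as np, cv2
from plant import r, imaging
def snap(n):
    im,d=imaging.grab_frame(n); return im,d,imaging.camera_params(n)
def world(d,p):
    v,u=np.mgrid[0:480,0:640]
    c=np.stack([(u-p['cx'])/p['fx']*d,(v-p['cy'])/p['fy']*d,d],-1)
    w=(c-np.array(p['t']))@np.array(p['R'])
    w[d<=0]=np.nan
    return w
def st():
    s=r.observe(); print({k:np.round(s[k],3).tolist() for k in('clock','position','eef_rot','joints','force','opening','gripper_force')})
E
python3 - <<'E'
from h import *
st()
for n in('scene','top'):
    im,d,p=snap(n); cv2.imwrite(f'pics/{n}0.png',im); np.savez(f'/tmp/{n}0.npz',im=im,d=d)
    print(n,p['fx'],p['cx'],p['cy'],np.round(-np.array(p['R']).T@np.array(p['t'])),np.round(p['R'],3).tolist())
E
```

```text
{'clock': 0.0, 'position': [178.147, -624.851, 403.718], 'eef_rot': [-0.001, 0.99, 0.138, -0.0], 'joints': [1.25, 0.468, -0.012, 1.604, 0.006, 1.071, -0.056], 'force': [-0.982, 0.408, 0.528], 'opening': 91.924, 'gripper_force': 0.0}
scene 498.7812749743612 311.90483426685734 230.58867410312686 [ 98. 430. 969.] [[-0.809, -0.588, 0.006], [-0.432, 0.587, -0.684], [0.399, -0.556, -0.729]]
top 531.8771708652923 320.279626638736 239.31064541681192 [ 312. -174. 1162.] [[-0.067, -0.998, 0.003], [-0.975, 0.065, -0.214], [0.213, -0.017, -0.977]]
```

View pics/scene0.png

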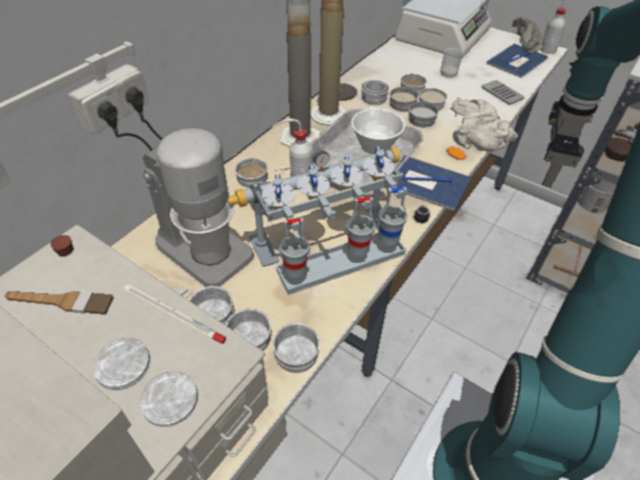

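View pics/top0.png

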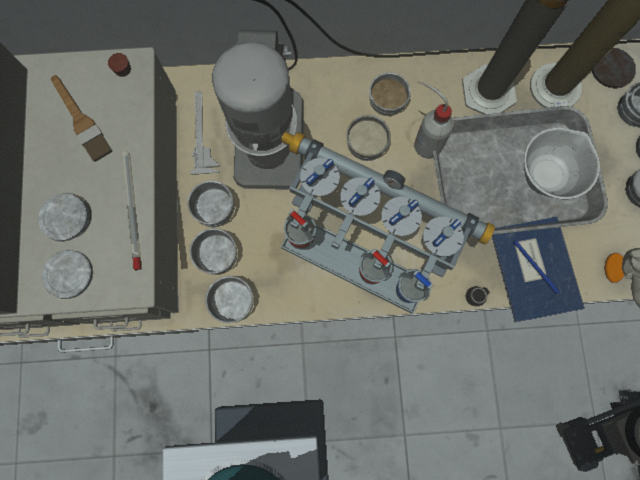

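The top view shows red cups on hook 1 (≈300,230) and hook 3 (≈375,265), blue cup on hook 4 (≈415,285), and hook 2 empty. The taps are at (320,175), (361,195), (402,215) and (444,237), and the tins at (213,204), (215,252) and (231,299).

```bash
cat >> h.py <<'E'
def tins(w):
    # rim points: z 38..52 left of rack
    out=[]
    for u,v in((213,204),(215,252),(231,299)):
        s=w[v-35:v+35,u-35:u+35].reshape(-1,3); s=s[(s[:,2]>38)&(s[:,2]<54)]
        out.append(s)
    return out
def blobs(im,w,zmin,zmax,lo,hi,amin=15):
    hsv=cv2.cvtColor(im,cv2.COLOR_BGR2HSV)
    m=cv2.inRange(hsv,lo,hi)
    m[~((w[...,2]>zmin)&(w[...,2]<zmax))]=0
    n,l,s,c=cv2.connectedComponentsWithStats(m)
    for i in range(1,n):
        if s[i,4]>=amin:
            q=w[l==i]; md=np.median(q,0); e=q[:,:2]-q[:,:2].mean(0); ev,V=np.linalg.eigh(e.T@e)
            yield s[i,4],np.round(c[i]),np.round(q.mean(0),1),np.round(q.min(0)),np.round(q.max(0)),np.round(np.degrees(np.arctan2(V[1,1],V[0,1])),1)
E
cat > a.py <<'E'
from h import *
import sys
f=sys.argv[1]
for n in('top','scene'):
    z=np.load(f'/tmp/{n}{f}.npz'); im,d=z['im'],z['d']; w=world(d,imaging.camera_params(n))
    print(n,'blue')
    for b in blobs(im,w,150,260,(100,120,40),(130,255,255)): print(*b)
    print('red')
    for b in blobs(im,w,150,260,(0,120,60),(8,255,255)): print(*b)
    if n=='top':
        m=(w[...,2]>40)&(w[...,2]<53)&(w[...,1]<90)&(w[...,1]>-130)&(w[...,0]>300)&(w[...,0]<700)
        k,l,s,c=cv2.connectedComponentsWithStats(m.astype(np.uint8))
        for i in range(1,k):
            if s[i,4]>60:
                q=w[l==i][:,:2].astype(np.float32); print('tin',s[i,4],c[i].round(),cv2.minEnclosingCircle(q), w[l==i][:,2].mean())
E
python3 a.py 0
```

```text
top blue
26 [328. 165.] [ 651.3 -213.2  240.2] [ 646. -221.  236.] [ 657. -206.  244.] 114.6
38 [313. 178.] [ 627.6 -184.6  240.5] [ 618. -194.  236.] [ 638. -173.  244.] 136.8
30 [368. 184.] [ 610.3 -284.3  240.7] [ 604. -293.  236.] [ 618. -276.  244.] 121.1
36 [356. 198.] [ 584.3 -259.   240.5] [ 575. -267.  237.] [ 594. -250.  243.] 148.2
29 [412. 205.] [ 564.8 -359.7  240.7] [ 558. -369.  237.] [ 573. -352.  245.] 119.5
36 [397. 218.] [ 543.8 -330.6  240.2] [ 534. -339.  237.] [ 552. -320.  243.] 136.2
20 [454. 225.] [ 523.3 -430.4  240.7] [ 517. -440.  238.] [ 532. -425.  243.] 131.2
45 [440. 239.] [ 499.4 -401.6  239.7] [ 489. -411.  235.] [ 509. -391.  246.] 132.9
97 [423. 279.] [ 434.2 -370.1  208.4] [ 421. -383.  204.] [ 446. -357.  213.] -138.1
red
36 [115.  58.] [907.6 187.2 218.5] [896. 179. 215.] [917. 197. 221.] 158.2
18 [112.  65.] [892.3 192.7 218.2] [881. 185. 215.] [902. 199. 223.] -142.4
167 [443. 112.] [ 774.9 -456.   166.2] [ 760. -472.  152.] [ 793. -442.  184.] 97.0
85 [298. 218.] [ 563.8 -151.7  208.4] [ 551. -165.  204.] [ 577. -140.  213.] -135.5
90 [380. 2
[... 588 characters left out ...]
21.  229.] [ 546. -315.  241.] 178.7
25 [313. 181.] [ 583.4 -250.5  238.1] [ 576. -263.  230.] [ 597. -243.  243.] 140.5
43 [397. 189.] [ 434.5 -368.9  208.8] [ 424. -382.  206.] [ 444. -355.  212.] 53.8
red
30 [560.  11.] [  450.6 -1672.1   161.9] [  440. -1687.   151.] [  461. -1661.   170.] 52.5
92 [300. 135.] [ 773.3 -452.4  163.9] [ 761. -470.  152.] [ 791. -440.  171.] 53.1
46 [363. 199.] [ 478.9 -294.6  208.7] [ 468. -307.  203.] [ 489. -284.  213.] 51.1
55 [293. 220.] [ 563.6 -150.   208.5] [ 551. -162.  204.] [ 574. -140.  212.] 45.6
167 [ 60. 245.] [893.  188.  216.2] [877. 171. 198.] [914. 201. 221.] 175.2
76 [219. 337.] [497.1 150.7 204.3] [488. 144. 198.] [508. 156. 209.] -170.6
```

Run:
```python
from h import *
im=cv2.imread('pics/top0.png')
cv2.imwrite('pics/crop1.png',cv2.resize(im[140:320,275:500],None,fx=3.3,fy=3.3,interpolation=cv2.INTER_CUBIC))
```

```text
(no output)
```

View pics/crop1.png

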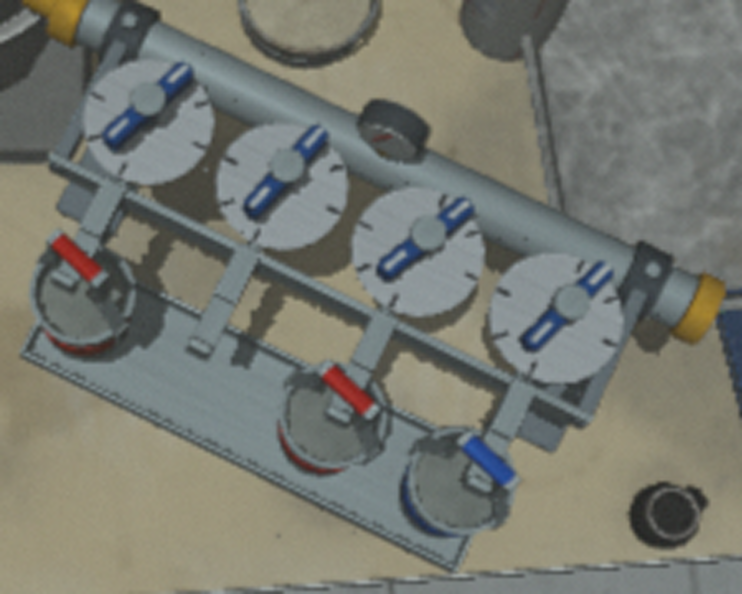

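servo_tool(
  linear=[
    [0,0,2.6],
    [2,2.2,0],
    [2,2.2,0],
    [2,2.2,0],
    [2,2.2,0],
    [2,2.2,0],
    [2,2.2,0],
    [2,2.2,0],
    [2,2.2,0],
    [2,2.2,0],
  ],
  rot=[
    [0,0,0],
    [0,0,8],
    [0,0,8],
    [0,0,8],
    [0,0,8],
    [0,0,8],
    [0,0,8],
    [0,0,8],
    [0,0,8],
    [0,0,8],
  ],
  fingers=0.3,
)

```text
clock: 1.1
position: [358.8, -426.0, 430.4]
eef_rot: [-0.0, 0.718, 0.696, -0.0]
force: [0.0, -0.3, -0.4]
opening: 59.6
gripper_force: 0.0
```

servo_tool(
  linear=[
    [2,2.2,0],
    [2,2.2,0],
    [2,2.2,0],
    [2,2.2,0],
    [2,2.2,0],
    [2,2.0,0],
    [0,0,0],
    [0,0,-2],
    [0,0,0],
    [0,0,0],
  ],
  rot=[
    [0,0,8],
    [0,0,8],
    [0,0,8],
    [0,0,8],
    [0,0,8],
    [0,0,8],
    [0,0,0],
    [0,0,0],
    [0,0,0],
    [0,0,0],
  ],
)

```text
clock: 2.1
position: [477.6, -297.8, 410.4]
eef_rot: [-0.001, 0.376, 0.927, -0.0]
force: [-0.1, -0.2, 0.1]
opening: 59.6
gripper_force: 0.0
```

```bash
cat > s.py <<'E'
from h import *
import sys
from scipy.spatial.transform import Rotation as R
s=r.observe(); q=s['eef_rot']; M=R.from_quat([q[1],q[2],q[3],q[0]]).as_matrix()
print('t',round(s['clock'],2),'grasp',np.round(np.array(s['position'])+171*M[:,2],1),'z',np.round(M[:,2],3),'closing deg',round(np.degrees(np.arctan2(M[1,1],M[0,1])),1),'F',np.round(s['force'],1),'op',round(s['opening'],1),'gf',s['gripper_force'],'j',np.round(s['joints'],2))
for f in sys.argv[1:]:
    for n in('scene','top'):
        im,d,p=snap(n); cv2.imwrite(f'pics/{n}{f}.png',im); np.savez(f'/tmp/{n}{f}.npz',im=im,d=d)
E
python3 s.py 1; python3 a.py 1|grep -v '89[0-9]\|77[0-9]'
python3 - <<'E'
from h import *
w=world(np.load('/tmp/top0.npz')['d'],imaging.camera_params('top'))
c,s=np.cos(np.radians(-30.5)),np.sin(np.radians(-30.5))
q=w.reshape(-1,3)-[575.6,-308,0]; X=q[:,0]*c+q[:,1]*s; Y=-q[:,0]*s+q[:,1]*c
for y in(-85,40,85,120):
    m=(abs(Y-y)<6)
    for x in range(-60,90,6):
        k=m&(abs(X-x)<3)
        if k.any(): print((x,int(np.nanmax(q[k,2]))),end=' ')
    print(y)
E
```

```text
t 2.1 grasp [ 477.4 -297.7  239.4] z [-0.001  0.    -1.   ] closing deg 45.8 F [-0.1 -0.2  0.1] op 59.6 gf 0.0 j [ 0.95  0.38 -0.56  1.78  0.23  1.04  1.1 ]
top blue
27 [328. 165.] [ 651.4 -213.6  240.8] [ 645. -221.  237.] [ 658. -206.  244.] 116.9
43 [313. 178.] [ 628.1 -183.8  240.3] [ 619. -194.  237.] [ 638. -173.  245.] 133.4
34 [369. 184.] [ 610.4 -284.7  240.5] [ 603. -293.  237.] [ 620. -276.  243.] 123.6
red
86 [298. 218.] [ 563.7 -151.7  208.8] [ 551. -165.  204.] [ 578. -140.  213.] -135.7
81 [136. 263.] [499.  146.8 204.4] [488. 140. 199.] [510. 154. 208.] -171.6
scene blue
26 [313. 181.] [ 583.6 -250.6  237.8] [ 576. -261.  228.] [ 596. -245.  244.] 142.5
40 [397. 189.] [ 434.8 -368.   209.1] [ 425. -380.  203.] [ 444. -358.  213.] 53.2
15 [278. 194.] [ 621.6 -173.1  235.8] [ 619. -179.  230.] [ 626. -171.  239.] 57.4
red
45 [363. 199.] [ 478.5 -294.5  208.7] [ 467. -307.  202.] [ 489. -285.  212.] 49.3
55 [293. 221.] [ 563.2 -149.4  209. ] [ 551. -162.  202.] [ 574. -137.  212.] 47.5
74 [219. 337.] [497.3 150.7 204.3] [487. 144. 198.] [508. 156. 208.] -171.1
(-60, 6) (
[... 211 characters left out ...]
) -85
(-60, 210) (-54, 210) (-48, 211) (-42, 210) (-36, 210) (-30, 238) (-24, 241) (-18, 242) (-12, 243) (-6, 250) (0, 250) (6, 249) (12, 244) (18, 244) (24, 243) (30, 242) (36, 209) (42, 198) (48, 200) (54, 197) (60, 197) (66, 189) 40
(-60, 6) (-54, 5) (-48, 24) (-42, 204) (-36, 6) (-30, 5) (-24, 5) (-18, 4) (-12, 4) (-6, 209) (0, 211) (6, 205) (12, 204) (18, 4) (24, 3) (30, 2) (36, 194) (42, 198) (48, 200) (54, 202) (60, 196) (66, 189) 85
(-60, 210) (-54, 211) (-48, 210) (-42, 209) (-36, 208) (-30, 210) (-24, 210) (-18, 210) (-12, 238) (-6, 249) (0, 251) (6, 249) (12, 243) (18, 244) (24, 243) (30, 241) (36, 205) (42, 200) (48, 199) (54, 198) (60, 196) (66, 189) (72, 0) (78, -1) (84, 1) 120
```

servo_tool(
  linear=[
    [0.1,0.15,-1],
    [0,0,-1],
    [0,0,-1],
    [0,0,-1],
    [0,0,-1.1],
    [0,0,0],
    [0,0,0],
    [0,0,0],
    [0,0,0],
    [0,0,0],
  ],
  rot=[
    [0,0,0],
    [0,0,0],
    [0,0,0],
    [0,0,0],
    [0,0,0],
    [0,0,0],
    [0,0,0],
    [0,0,0],
    [0,0,0],
    [0,0,0],
  ],
)

```text
clock: 3.2
position: [479.3, -295.6, 360.1]
eef_rot: [0.0, 0.375, 0.927, -0.0]
force: [0.7, 0.4, -0.5]
opening: 59.7
gripper_force: 0.0
```

servo_tool(
  linear=[
    [0,0,0],
    [0,0,0],
    [0,0,0],
    [0,0,0],
    [0,0,0],
    [0,0,0],
    [0,0,0],
    [0,0,0],
    [0,0,0],
    [0,0,0],
  ],
  rot=[
    [0,0,0],
    [0,0,0],
    [0,0,0],
    [0,0,0],
    [0,0,0],
    [0,0,0],
    [0,0,0],
    [0,0,0],
    [0,0,0],
    [0,0,0],
  ],
  fingers=-1,
  squeeze=20,
)

```text
clock: 4.2
position: [479.1, -295.8, 359.8]
eef_rot: [0.0, 0.375, 0.927, -0.0]
force: [-1.6, -1.3, 2.3]
opening: 39.6
gripper_force: 20.0
```

Gripped at 40 mm. Lift, then move out to the front.

servo_tool(
  linear=[
    [0,0,0.4],
    [0,0,0.7],
    [0,0,0.7],
    [0,0,0.6],
    [0,0,0],
    [-0.6,0.35,0],
    [-0.9,0.5,0],
    [-1.2,0.7,0],
    [-1.2,0.7,0],
    [-1.2,0.7,0],
  ],
  rot=[
    [0,0,0],
    [0,0,0],
    [0,0,0],
    [0,0,0],
    [0,0,0],
    [0,0,0],
    [0,0,0],
    [0,0,0],
    [0,0,0],
    [0,0,0],
  ],
)

```text
clock: 5.2
position: [426.9, -265.3, 383.3]
eef_rot: [-0.001, 0.375, 0.927, -0.0]
force: [-0.6, -1.4, -2.3]
opening: 39.9
gripper_force: 20.0
```

```bash
python3 s.py 2; python3 a.py 2|grep 'tin\|red\|47\|4[0-9][0-9]\.'
```

```text
t 5.2 grasp [ 426.7 -265.2  212.3] z [-0.001  0.    -1.   ] closing deg 45.9 F [-0.6 -1.4 -2.3] op 39.9 gf 19.995071589946747 j [ 0.98  0.31 -0.58  1.95  0.21  0.94  1.1 ]
30 [412. 205.] [ 564.7 -359.8  240.6] [ 558. -369.  238.] [ 574. -352.  245.] 118.2
19 [454. 225.] [ 523.4 -430.3  240.7] [ 518. -440.  238.] [ 532. -425.  244.] 132.4
51 [439. 239.] [ 498.9 -400.8  240.3] [ 489. -412.  234.] [ 509. -391.  245.] 131.3
35 [427. 283.] [ 427.2 -376.8  208.2] [ 421. -383.  204.] [ 435. -372.  212.] -166.9
red
159 [443. 112.] [ 775.1 -456.3  166.2] [ 762. -472.  151.] [ 792. -443.  173.] 79.7
81 [136. 263.] [498.9 146.6 204.6] [488. 140. 198.] [510. 154. 211.] -172.4
tin 269 [209. 203.] ((654.4791259765625, 40.736732482910156), 50.203311920166016) 45.25895265591047
tin 316 [211. 249.] ((546.3287963867188, 38.16737747192383), 50.089107513427734) 45.161943373938705
tin 326 [227. 298.] ((440.73248291015625, 6.125726699829102), 49.980079650878906) 45.29853168505143
red
94 [300. 134.] [ 774.1 -452.6  163.7] [ 762. -473.  152.] [ 792. -438.  173.] -137.1
55 [377. 210.] [ 426.9 -262.   231.6] [ 415. -274.  226.] [ 440. -252.  235.] -140.9
77 [219. 337.] [497.2 150.7 204.2] [488. 144. 198.] [507. 157. 208.] -170.3
```

servo_tool(
  linear=[
    [0,0.5,0.5],
    [0,1.0,0.5],
    [0,1.6,0.3],
    [0,2,0],
    [0,2,0],
    [0,2,0],
    [0,2,0],
    [0,2,0],
    [0,2,0],
    [0,2,0],
  ],
  rot=[
    [0,0,0],
    [0,0,0],
    [0,0,0],
    [0,0,0],
    [0,0,0],
    [0,0,0],
    [0,0,0],
    [0,0,0],
    [0,0,0],
    [0,0,0],
  ],
)

```text
clock: 6.3
position: [428.2, -92.8, 397.0]
eef_rot: [0.0, 0.375, 0.927, 0.0]
force: [0.1, 0.6, -2.0]
opening: 39.8
gripper_force: 20.0
```

servo_tool(
  linear=[
    [0.3,2,0],
    [0.4,2,0],
    [0.4,2,0],
    [0.2,1.8,0],
    [0.1,1.2,0],
    [0,0.6,0],
    [0,0.3,0],
    [0,0,0],
    [0,0,0],
    [0,0,0],
  ],
  rot=[
    [0,0,0],
    [0,0,0],
    [0,0,0],
    [0,0,0],
    [0,0,0],
    [0,0,0],
    [0,0,0],
    [0,0,0],
    [0,0,0],
    [0,0,0],
  ],
)

```text
clock: 7.3
position: [442.2, 3.3, 396.7]
eef_rot: [-0.0, 0.376, 0.927, -0.0]
force: [-0.1, 0.0, -1.8]
opening: 40.2
gripper_force: 20.0
```

```bash
python3 s.py 3; python3 a.py 3|grep 'tin\|4[0-9][0-9]\.'
```

```text
t 7.3 grasp [442.2   3.3 225.7] z [-0. -0. -1.] closing deg 45.8 F [-0.1  0.  -1.8] op 40.2 gf 19.994801580905914 j [ 0.62  0.21 -0.77  2.06  0.18  0.94  0.55]
29 [412. 205.] [ 564.8 -359.6  240.9] [ 557. -368.  237.] [ 574. -352.  245.] 119.1
19 [454. 225.] [ 523.4 -430.4  240.5] [ 518. -439.  237.] [ 533. -425.  244.] 131.3
45 [440. 239.] [ 499.4 -401.5  239.9] [ 489. -411.  235.] [ 509. -392.  244.] 133.6
97 [423. 279.] [ 434.2 -370.1  208.4] [ 421. -382.  204.] [ 446. -357.  212.] -138.2
161 [443. 112.] [ 774.8 -456.8  166.1] [ 761. -474.  151.] [ 793. -443.  172.] 70.9
tin 265 [209. 203.] ((654.6400146484375, 40.79254150390625), 49.80704116821289) 45.24383913374224
tin 164 [224. 243.] ((547.330078125, 35.500465393066406), 49.8463134765625) 45.35696652863727
tin 73 [243. 284.] ((465.0576171875, -19.237565994262695), 33.143924713134766) 45.33094102335869
19 [380. 163.] [ 497.3 -393.5  237. ] [ 491. -401.  230.] [ 507. -388.  243.] 150.8
43 [397. 189.] [ 434.6 -369.   208.7] [ 423. -379.  204.] [ 444. -358.  212.] 48.8
85 [294. 285.] [441.3   5.5 245.2] [430.  -6. 240.] [454.  16. 248.] -137.4
76 [219. 337.] [497.1 150.8 204.5] [488. 145. 199.] [509. 157. 208.] -170.7
```

View pics/scene3.png

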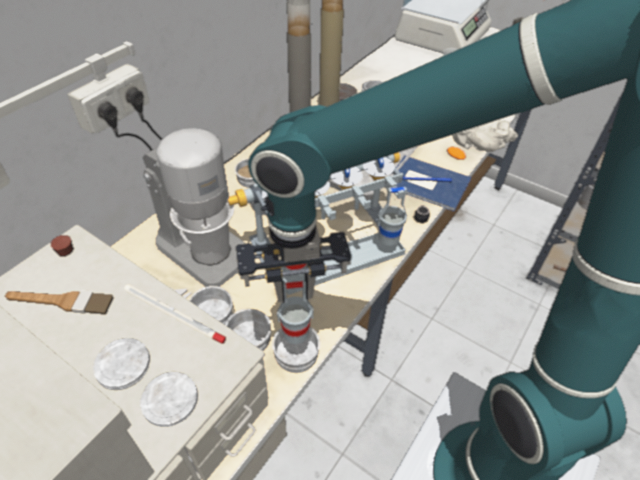

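Cup sits over the near tin (297,347), which hasn't moved. Lower it.

servo_tool(
  linear=[
    [-0.1,0.2,-0.5],
    [0,0,-1],
    [0,0,-1],
    [0,0,-1],
    [0,0,-1],
    [0,0,-1],
    [0,0,-1],
    [0,0,-0.7],
    [0,0,-0.3],
    [0,0,0],
  ],
  rot=[
    [0,0,0],
    [0,0,0],
    [0,0,0],
    [0,0,0],
    [0,0,0],
    [0,0,0],
    [0,0,0],
    [0,0,0],
    [0,0,0],
    [0,0,0],
  ],
)

```text
clock: 8.4
position: [441.2, 6.0, 321.3]
eef_rot: [-0.0, 0.375, 0.927, -0.0]
force: [0.6, 0.2, -2.0]
opening: 39.9
gripper_force: 20.0
```

servo_tool(
  linear=[
    [0,0,-0.1],
    [0,0,-0.1],
    [0,0,0],
    [0,0,0],
    [0,0,0],
    [0,0,0],
    [0,0,0],
    [0,0,0],
    [0,0,0],
    [0,0,0],
  ],
  rot=[
    [0,0,0],
    [0,0,0],
    [0,0,0],
    [0,0,0],
    [0,0,0],
    [0,0,0],
    [0,0,0],
    [0,0,0],
    [0,0,0],
    [0,0,0],
  ],
)

```text
clock: 9.4
position: [441.2, 5.9, 319.7]
eef_rot: [0.0, 0.375, 0.927, 0.0]
force: [-0.0, 0.4, -2.7]
opening: 39.8
gripper_force: 20.0
```

servo_tool(
  linear=[
    [0,0,-0.1],
    [0,0,-0.1],
    [0,0,0],
    [0,0,0],
    [0,0,0],
    [0,0,0],
    [0,0,0],
    [0,0,0],
    [0,0,0],
    [0,0,0],
  ],
  rot=[
    [0,0,0],
    [0,0,0],
    [0,0,0],
    [0,0,0],
    [0,0,0],
    [0,0,0],
    [0,0,0],
    [0,0,0],
    [0,0,0],
    [0,0,0],
  ],
)

```text
clock: 10.4
position: [441.5, 6.0, 318.3]
eef_rot: [0.0, 0.375, 0.927, -0.0]
force: [-1.3, 0.1, 5.4]
opening: 40.0
gripper_force: 20.0
```

servo_tool(
  linear=[
    [0,0,0],
    [0,0,0],
    [0,0,0],
    [0,0,0],
    [0,0,0],
    [0,0,0],
    [0,0,0.5],
    [0,0,1],
    [0,0,1],
    [0,0,1],
  ],
  rot=[
    [0,0,0],
    [0,0,0],
    [0,0,0],
    [0,0,0],
    [0,0,0],
    [0,0,0],
    [0,0,0],
    [0,0,0],
    [0,0,0],
    [0,0,0],
  ],
  fingers=0.3,
)

```text
clock: 11.4
position: [441.3, 6.0, 353.9]
eef_rot: [0.0, 0.375, 0.927, 0.0]
force: [0.5, -0.5, 0.2]
opening: 59.8
gripper_force: 0.0
```

servo_tool(
  linear=[
    [0,0,2],
    [0,0,2],
    [0,0,2],
    [1,-1,1],
    [2,-2.6,0],
    [2,-2.6,0],
    [2,-2.6,0],
    [2,-2.6,0],
    [1.5,-2.2,0],
    [1,-1.1,0],
  ],
  rot=[
    [0,0,0],
    [0,0,0],
    [0,0,0],
    [0,0,0],
    [0,0,0],
    [0,0,0],
    [0,0,0],
    [0,0,0],
    [0,0,0],
    [0,0,0],
  ],
)

```text
clock: 12.4
position: [556.9, -143.5, 423.2]
eef_rot: [0.0, 0.377, 0.926, -0.0]
force: [-0.3, 1.0, -0.4]
opening: 59.8
gripper_force: 0.0
```

```bash
python3 s.py 4; python3 a.py 4|grep 'tin\|red\|\[[45][0-9][0-9]\.'
```

```text
t 12.4 grasp [ 557.  -143.6  252.2] z [ 0.001 -0.    -1.   ] closing deg 45.7 F [-0.3  1.  -0.4] op 59.8 gf 0.0 j [ 0.71  0.41 -0.66  1.74  0.28  1.09  0.76]
30 [412. 205.] [ 564.6 -359.7  241. ] [ 558. -368.  238.] [ 574. -352.  244.] 115.7
19 [454. 225.] [ 523.4 -430.3  240.6] [ 517. -440.  238.] [ 532. -425.  243.] 133.8
47 [439. 239.] [ 499.2 -401.2  240.2] [ 489. -412.  236.] [ 509. -391.  244.] 132.3
99 [422. 279.] [ 434.4 -369.9  208.4] [ 421. -383.  204.] [ 448. -357.  213.] -138.2
red
151 [443. 112.] [ 775.6 -456.4  166.4] [ 762. -473.  153.] [ 792. -443.  171.] 82.6
79 [136. 263.] [499.1 146.6 204.4] [488. 140. 200.] [510. 154. 209.] -168.2
86 [218. 291.] [442.4   5.4 167.4] [430.  -6. 161.] [455.  18. 172.] -137.7
tin 262 [209. 203.] ((655.0870361328125, 40.86061477661133), 50.28335189819336) 45.41989727721219
tin 317 [216. 258.] ((527.9248657226562, 26.249364852905273), 50.494083404541016) 45.07699916272596
tin 142 [221. 317.] ((422.0654296875, 9.718202590942383), 47.7021369934082) 45.435904215265936
red
76 [294. 310.] [441.3   7.9 167.4] [430.  -4. 163.] [452.  20. 172.] -135.0
76 [219. 337.] [497.3 150.7 204.2] [487. 145. 198.] [509. 156. 209.] -169.7
```

Run:
```python
from h import *
z=np.load('/tmp/top4.npz');im=z['im']
cv2.imwrite('pics/crop4.png',cv2.resize(im[170:350,170:350],None,fx=3,fy=3,interpolation=cv2.INTER_CUBIC))
```

```text
(no output)
```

View pics/crop4.png

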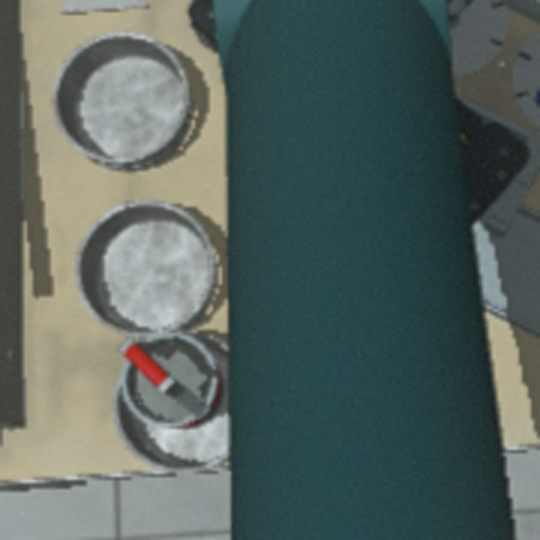

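The middle tin has been knocked to (528,26), near the first tin; cup 3 stands upright in its tin. Now grip cup 1.

servo_tool(
  linear=[
    [0.7,-0.75,0],
    [0,0,-0.5],
    [0,0,-1],
    [0,0,-1],
    [0,0,-1],
    [0,0,-1],
    [0,0,-1],
    [0,0,-0.8],
    [0,0,0],
    [0,0,0],
  ],
  rot=[
    [0,0,0],
    [0,0,0],
    [0,0,0],
    [0,0,0],
    [0,0,0],
    [0,0,0],
    [0,0,0],
    [0,0,0],
    [0,0,0],
    [0,0,0],
  ],
)

```text
clock: 13.5
position: [563.3, -148.5, 359.6]
eef_rot: [-0.0, 0.375, 0.927, 0.0]
force: [0.4, -0.2, -0.1]
opening: 59.5
gripper_force: 0.0
```

servo_tool(
  linear=[
    [0,0,0],
    [0,0,0],
    [0,0,0],
    [0,0,0],
    [0,0,0],
    [0,0,0],
    [0,0,0],
    [0,0,0],
    [0,0,0],
    [0,0,0],
  ],
  rot=[
    [0,0,0],
    [0,0,0],
    [0,0,0],
    [0,0,0],
    [0,0,0],
    [0,0,0],
    [0,0,0],
    [0,0,0],
    [0,0,0],
    [0,0,0],
  ],
  fingers=-1,
  squeeze=20,
)

```text
clock: 14.5
position: [563.3, -148.8, 360.0]
eef_rot: [0.0, 0.375, 0.927, -0.0]
force: [-1.1, -2.5, 5.4]
opening: 39.9
gripper_force: 20.0
```

servo_tool(
  linear=[
    [0,0,0.4],
    [0,0,0.7],
    [0,0,0.7],
    [0,0,0.6],
    [0,0,0],
    [-0.6,0.35,0],
    [-0.9,0.5,0],
    [-1.2,0.7,0],
    [-1.2,0.7,0],
    [-1.2,0.7,0],
  ],
  rot=[
    [0,0,0],
    [0,0,0],
    [0,0,0],
    [0,0,0],
    [0,0,0],
    [0,0,0],
    [0,0,0],
    [0,0,0],
    [0,0,0],
    [0,0,0],
  ],
)

```text
clock: 15.5
position: [510.9, -118.3, 383.3]
eef_rot: [-0.001, 0.375, 0.927, -0.0]
force: [-0.1, -0.2, -0.9]
opening: 40.1
gripper_force: 20.0
```

```bash
python3 s.py 5; python3 a.py 5|grep 'tin\|red\|\[[45][0-9][0-9]\.'
```

```text
t 15.5 grasp [ 510.7 -118.3  212.3] z [-0.001  0.    -1.   ] closing deg 45.9 F [-0.1 -0.2 -0.9] op 40.1 gf 19.989676773548126 j [ 0.72  0.37 -0.67  1.9   0.28  0.97  0.72]
25 [412. 206.] [ 563.8 -359.6  240.4] [ 558. -369.  237.] [ 570. -352.  245.] 102.8
19 [454. 225.] [ 523.3 -430.3  240.9] [ 517. -439.  236.] [ 532. -424.  244.] 132.7
49 [439. 239.] [ 499.2 -401.3  239.9] [ 489. -412.  235.] [ 509. -391.  245.] 130.9
95 [422. 279.] [ 434.1 -370.1  208.2] [ 421. -382.  204.] [ 446. -358.  212.] -138.0
red
159 [443. 112.] [ 774.8 -456.5  166.3] [ 762. -472.  153.] [ 792. -443.  172.] 76.1
80 [136. 263.] [498.8 146.8 204.4] [488. 140. 199.] [508. 154. 210.] -171.2
88 [218. 291.] [442.6   5.6 167.1] [429.  -7. 162.] [455.  18. 172.] -136.8
tin 161 [198. 207.] ((653.3165893554688, 43.690574645996094), 49.57562255859375) 45.35415145718133
tin 215 [207. 258.] ((527.6806030273438, 26.898916244506836), 50.18397521972656) 45.15816164133176
tin 95 [214. 313.] ((418.2115478515625, 28.45625877380371), 39.615264892578125) 45.65754501214666
red
74 [294. 310.] [440.9   7.8 167.6] [430.  -6. 162.] [452.  19. 172.] -135.5
77 [219. 337.] [497.1 150.7 204.2] [487. 144. 197.] [508. 156. 209.] -170.4
```

servo_tool(
  linear=[
    [0,0.5,0.5],
    [0,1,0.5],
    [0.1,1.8,0.2],
    [0.3,2.2,0],
    [0.3,2.2,0],
    [0.3,2.2,0],
    [0.3,2.2,0],
    [0.2,1.5,0],
    [0.1,1.0,0],
    [0,0,0],
  ],
  rot=[
    [0,0,0],
    [0,0,0],
    [0,0,0],
    [0,0,0],
    [0,0,0],
    [0,0,0],
    [0,0,0],
    [0,0,0],
    [0,0,0],
    [0,0,0],
  ],
)

```text
clock: 16.6
position: [528.4, 28.8, 396.1]
eef_rot: [0.0, 0.374, 0.927, 0.001]
force: [-0.6, 0.8, -1.4]
opening: 39.9
gripper_force: 20.0
```

servo_tool(
  linear=[
    [0,0,0],
    [0,0,0],
    [0,0,0],
    [0,0,0],
    [0,0,0],
    [0,0,0],
    [0,0,0],
    [0,0,0],
    [0,0,0],
    [0,0,0],
  ],
  rot=[
    [0,0,0],
    [0,0,0],
    [0,0,0],
    [0,0,0],
    [0,0,0],
    [0,0,0],
    [0,0,0],
    [0,0,0],
    [0,0,0],
    [0,0,0],
  ],
)

```text
clock: 17.6
position: [528.2, 26.9, 395.7]
eef_rot: [0.0, 0.375, 0.927, 0.0]
force: [0.0, -0.5, -0.8]
opening: 40.0
gripper_force: 20.0
```

```bash
python3 s.py 6; python3 a.py 6|grep 'tin\|red\|\[[45][0-9][0-9]\.'
python3 - <<'E'
from h import *
z=np.load('/tmp/scene6.npz');im=z['im']
cv2.imwrite('pics/crop6.png',cv2.resize(im[230:390,170:360],None,fx=3,fy=3,interpolation=cv2.INTER_CUBIC))
E
```

```text
t 17.6 grasp [528.2  26.9 224.7] z [ 0. -0. -1.] closing deg 45.9 F [ 0.  -0.5 -0.8] op 40.0 gf 19.98959183692932 j [ 0.47  0.37 -0.72  1.87  0.29  1.    0.43]
29 [412. 205.] [ 564.9 -359.7  240.5] [ 558. -368.  235.] [ 575. -351.  244.] 116.7
19 [454. 225.] [ 523.4 -430.3  240.8] [ 517. -440.  238.] [ 531. -424.  244.] 130.6
47 [440. 239.] [ 499.5 -401.6  240.2] [ 489. -412.  237.] [ 509. -391.  244.] 131.4
96 [423. 279.] [ 434.1 -370.2  208.3] [ 421. -382.  204.] [ 446. -358.  212.] -138.6
red
153 [443. 112.] [ 775.3 -456.5  166.7] [ 762. -472.  153.] [ 792. -443.  173.] 79.9
87 [218. 291.] [442.7   5.7 167.4] [429.  -7. 161.] [454.  18. 172.] -137.6
tin 122 [224. 203.] ((651.5660400390625, 30.13606071472168), 48.16522979736328) 45.85352313261566
tin 102 [229. 273.] ((510.21026611328125, 14.000462532043457), 43.79643249511719) 45.68177039520824
tin 168 [243. 307.] ((430.49755859375, 1.3856524229049683), 49.539913177490234) 45.625012775225294
red
73 [249. 271.] [528.3  28.1 243.7] [517.  17. 238.] [541.  39. 247.] -137.2
92 [294. 310.] [441.4   7.8 166.9] [430.  -4. 160.] [454.  20. 171.] -136.7
76 [219. 337.] [497.1 150.8 204.5] [488. 144. 198.] [508. 157. 208.] -168.2
```

View pics/crop6.png

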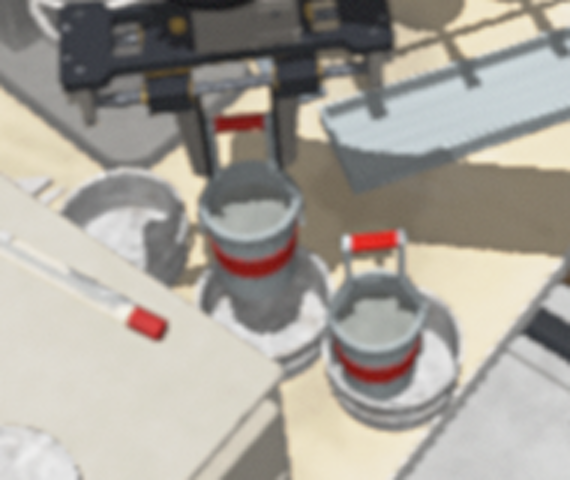

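The tin's centre is right under cup 1, and cup 3 stands in its tin about 12 mm off centre. Lowering cup 1.

servo_tool(
  linear=[
    [0,0,-0.5],
    [0,0,-1],
    [0,0,-1],
    [0,0,-1],
    [0,0,-1],
    [0,0,-1],
    [0,0,-1],
    [0,0,-0.7],
    [0,0,-0.3],
    [0,0,0],
  ],
  rot=[
    [0,0,0],
    [0,0,0],
    [0,0,0],
    [0,0,0],
    [0,0,0],
    [0,0,0],
    [0,0,0],
    [0,0,0],
    [0,0,0],
    [0,0,0],
  ],
)

```text
clock: 18.7
position: [528.2, 26.9, 320.3]
eef_rot: [-0.0, 0.375, 0.927, -0.0]
force: [0.3, -0.6, -1.3]
opening: 40.2
gripper_force: 20.0
```

servo_tool(
  linear=[
    [0,0,-0.1],
    [0,0,-0.1],
    [0,0,0],
    [0,0,0],
    [0,0,0],
    [0,0,0],
    [0,0,0],
    [0,0,0],
    [0,0,0],
    [0,0,0],
  ],
  rot=[
    [0,0,0],
    [0,0,0],
    [0,0,0],
    [0,0,0],
    [0,0,0],
    [0,0,0],
    [0,0,0],
    [0,0,0],
    [0,0,0],
    [0,0,0],
  ],
)

```text
clock: 19.7
position: [528.3, 26.9, 318.7]
eef_rot: [0.0, 0.375, 0.927, 0.0]
force: [0.2, 0.4, -0.0]
opening: 40.3
gripper_force: 20.0
```

servo_tool(
  linear=[
    [0,0,-0.1],
    [0,0,0],
    [0,0,0],
    [0,0,0],
    [0,0,0],
    [0,0,0],
    [0,0,0],
    [0,0,0],
    [0,0,0],
    [0,0,0],
  ],
  rot=[
    [0,0,0],
    [0,0,0],
    [0,0,0],
    [0,0,0],
    [0,0,0],
    [0,0,0],
    [0,0,0],
    [0,0,0],
    [0,0,0],
    [0,0,0],
  ],
)

```text
clock: 20.7
position: [528.5, 27.1, 318.6]
eef_rot: [0.001, 0.375, 0.927, -0.0]
force: [-2.2, 0.8, 6.2]
opening: 40.0
gripper_force: 20.0
```

servo_tool(
  linear=[
    [0,0,0],
    [0,0,0],
    [0,0,0],
    [0,0,0],
    [0,0,0],
    [0,0,0],
    [0,0,0.5],
    [0,0,1],
    [0,0,1],
    [0,0,1],
  ],
  rot=[
    [0,0,0],
    [0,0,0],
    [0,0,0],
    [0,0,0],
    [0,0,0],
    [0,0,0],
    [0,0,0],
    [0,0,0],
    [0,0,0],
    [0,0,0],
  ],
  fingers=0.3,
)

```text
clock: 21.7
position: [528.3, 27.0, 354.0]
eef_rot: [0.0, 0.375, 0.927, 0.0]
force: [0.4, 0.3, 0.0]
opening: 60.1
gripper_force: 0.0
```

servo_tool(
  linear=[
    [0,0,2],
    [0,0,2],
    [0,0,2],
    [-0.5,-1,2],
    [-0.5,-2.5,2],
    [-0.5,-3,0],
    [-0.5,-3,0],
    [-0.5,-3,0],
    [-0.5,-3,0],
    [0,-3,0],
  ],
  rot=[
    [0,0,0],
    [0,0,0],
    [0,0,0],
    [0,0,-3],
    [0,0,-8],
    [0,0,-8],
    [0,0,-8],
    [0,0,-8],
    [0,0,-8],
    [0,0,-8],
  ],
)

```text
clock: 22.7
position: [497.5, -159.1, 453.9]
eef_rot: [0.001, 0.74, 0.673, 0.0]
force: [0.6, -0.5, -0.1]
opening: 59.6
gripper_force: 0.0
```

```bash
python3 s.py 7; python3 a.py 7|grep 'tin\|red\|\[[45][0-9][0-9]\.'
```

```text
t 22.7 grasp [ 497.7 -159.2  282.9] z [ 0.001 -0.001 -1.   ] closing deg -5.4 F [ 0.6 -0.5 -0.1] op 59.6 gf 0.0 j [ 0.68  0.25 -0.51  1.83  0.14  1.09  0.03]
26 [412. 206.] [ 563.8 -359.5  240.4] [ 558. -369.  237.] [ 569. -352.  243.] 104.8
17 [454. 225.] [ 523.6 -430.   240.5] [ 518. -438.  239.] [ 532. -425.  242.] 138.0
47 [440. 239.] [ 499.4 -401.7  240. ] [ 490. -411.  234.] [ 508. -391.  244.] 132.7
95 [422. 279.] [ 434.3 -369.8  208.9] [ 421. -383.  205.] [ 446. -357.  213.] -137.7
red
154 [443. 112.] [ 775.3 -456.5  166.2] [ 762. -472.  152.] [ 792. -442.  171.] 77.3
79 [206. 246.] [530.6  26.3 167.2] [518.  14. 163.] [543.  39. 171.] -135.5
78 [136. 263.] [498.8 146.8 204.2] [488. 141. 199.] [510. 155. 209.] -167.8
86 [218. 291.] [442.4   5.5 167.4] [429.  -7. 163.] [455.  18. 172.] -136.3
tin 267 [209. 203.] ((655.2285766601562, 41.32299041748047), 50.56646728515625) 45.26741110140987
tin 294 [217. 259.] ((527.3724365234375, 26.892118453979492), 50.2409782409668) 45.36753545221715
tin 111 [216. 315.] ((417.58563232421875, 21.124588012695312), 42.972747802734375) 45.28200449813748
red
70 [252. 295.] [529.3  28.5 167.2] [517.  17. 162.] [541.  40. 171.] -137.4
76 [294. 310.] [441.3   8.  167.4] [429.  -5. 162.] [453.  20. 172.] -136.7
77 [219. 337.] [497.2 150.7 204.1] [488. 144. 198.] [509. 156. 207.] -171.3
```

View pics/top7.png

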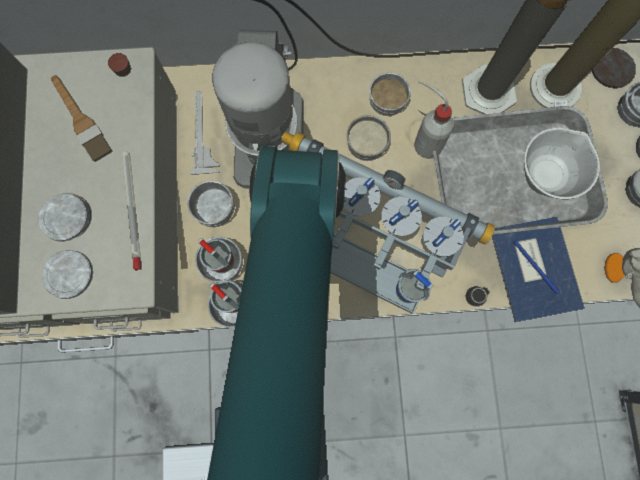

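Both red cups are standing in tins at (208,248) and (222,295). Now tap 3.

servo_tool(
  linear=[
    [0.5,-1.2,0],
    [0.6,-2.2,0],
    [0.6,-2.2,0],
    [0.6,-2.2,0],
    [0.6,-2.2,0],
    [0.6,-2.2,0],
    [0.6,-2.2,0],
    [0.6,-2.1,0],
    [0.6,-1.3,0],
    [0.3,-0.7,0],
  ],
  rot=[
    [0,0,2],
    [0,0,2],
    [0,0,2],
    [0,0,2],
    [0,0,2],
    [0,0,2],
    [0,0,2],
    [0,0,1],
    [0,0,0],
    [0,0,0],
  ],
)

```text
clock: 23.8
position: [554.6, -343.6, 453.1]
eef_rot: [0.0, 0.643, 0.766, 0.0]
force: [0.6, 0.4, -0.4]
opening: 59.7
gripper_force: 0.0
```

servo_tool(
  linear=[
    [0,0,0],
    [0,0,0],
    [0,0,-0.5],
    [0,0,-1],
    [0,0,-1],
    [0,0,-1],
    [0,0,-1],
    [0,0,-0.4],
    [0,0,0],
    [0,0,0],
  ],
  rot=[
    [0,0,0],
    [0,0,0],
    [0,0,0],
    [0,0,0],
    [0,0,0],
    [0,0,0],
    [0,0,0],
    [0,0,0],
    [0,0,0],
    [0,0,0],
  ],
)

```text
clock: 24.8
position: [554.3, -343.1, 403.8]
eef_rot: [0.0, 0.643, 0.766, 0.0]
force: [-0.4, 0.1, 0.2]
opening: 59.3
gripper_force: 0.0
```

```bash
python3 s.py
```

```text
t 24.8 grasp [ 554.4 -343.2  232.8] z [ 0. -0. -1.] closing deg 9.9 F [-0.4  0.1  0.2] op 59.3 gf 0.0 j [ 0.82  0.52 -0.45  1.58  0.25  1.1   0.49]
```

servo_tool(
  linear=[
    [0,0,0],
    [0,0,0],
    [0,0,0],
    [0,0,0],
    [0,0,0],
    [0,0,0],
    [0,0,0],
    [0,0,0],
    [0,0,0],
    [0,0,0],
  ],
  rot=[
    [0,0,0],
    [0,0,0],
    [0,0,0],
    [0,0,0],
    [0,0,0],
    [0,0,0],
    [0,0,0],
    [0,0,0],
    [0,0,0],
    [0,0,0],
  ],
  fingers=-1,
  squeeze=20,
)

```text
clock: 25.8
position: [554.8, -343.2, 403.7]
eef_rot: [0.001, 0.643, 0.766, 0.0]
force: [4.5, -1.5, -2.9]
opening: 12.1
gripper_force: 19.6
```

servo_tool(
  linear=[
    [0,0,0],
    [0,0,0],
    [0,0,0],
    [0,0,0],
    [0,0,0],
    [0,0,0],
    [0,0,0],
    [0,0,0],
    [0,0,0],
    [0,0,0],
  ],
  rot=[
    [0,0,-5],
    [0,0,-5],
    [0,0,-5],
    [0,0,-5],
    [0,0,-5],
    [0,0,-5],
    [0,0,-5],
    [0,0,-4],
    [0,0,0],
    [0,0,0],
  ],
)

```text
clock: 26.8
position: [555.5, -343.3, 403.8]
eef_rot: [0.002, 0.862, 0.507, 0.002]
force: [8.8, -3.5, -5.3]
opening: 12.0
gripper_force: 19.9
```

```bash
python3 s.py; python3 -c "
from h import *;print(r.observe()['moment'])"
```

```text
t 26.8 grasp [ 556.2 -343.6  232.8] z [ 0.005 -0.002 -1.   ] closing deg -29.1 F [ 8.8 -3.5 -5.3] op 12.0 gf 19.91524189710617 j [ 0.72  0.5  -0.31  1.58  0.16  1.08 -0.13]
[-0.69569276 -1.91224314  0.03740255]
```

servo_tool(
  linear=[
    [0,0,0],
    [0,0,0],
    [0,0,0],
    [0,0,0],
    [0,0,0],
    [0,0,0],
    [0,0,0],
    [0,0,0],
    [0,0,0],
    [0,0,0],
  ],
  rot=[
    [0,0,-1],
    [0,0,-1],
    [0,0,-1],
    [0,0,0],
    [0,0,0],
    [0,0,0],
    [0,0,0],
    [0,0,0],
    [0,0,0],
    [0,0,0],
  ],
)

```text
clock: 27.8
position: [555.5, -343.4, 403.8]
eef_rot: [0.002, 0.875, 0.484, 0.002]
force: [7.6, -3.6, -5.6]
opening: 12.0
gripper_force: 19.9
```

```bash
python3 s.py; python3 -c "
from h import *;print(r.observe()['moment'])"
```

```text
t 27.8 grasp [ 556.3 -343.7  232.8] z [ 0.005 -0.002 -1.   ] closing deg -32.0 F [ 7.6 -3.6 -5.6] op 12.0 gf 19.907595813274384 j [ 0.71  0.5  -0.3   1.58  0.16  1.08 -0.18]
[-0.74189318 -1.93649936  0.20487248]
```

servo_tool(
  linear=[
    [0,0,0],
    [0,0,0],
    [0,0,0],
    [0,0,0],
    [0,0,0],
    [0,0,1],
    [0,0,1.5],
    [0,0,1.5],
    [0,0,1],
    [0,0,0],
  ],
  rot=[
    [0,0,0],
    [0,0,0],
    [0,0,0],
    [0,0,0],
    [0,0,0],
    [0,0,0],
    [0,0,0],
    [0,0,0],
    [0,0,0],
    [0,0,0],
  ],
  fingers=0.3,
)

```text
clock: 28.8
position: [554.6, -343.1, 456.5]
eef_rot: [0.002, 0.875, 0.484, 0.001]
force: [0.2, -0.4, -0.3]
opening: 59.6
gripper_force: 0.0
```

servo_tool(
  linear=[
    [0.5,0.8,0],
    [0.6,1,0],
    [0.6,1,0],
    [0.6,1,0],
    [0.6,1,0],
    [0.6,1,0],
    [0.5,0.9,0],
    [0.35,0.5,0],
    [0,0,0],
    [0,0,0],
  ],
  rot=[
    [0,0,6],
    [0,0,7],
    [0,0,7],
    [0,0,7],
    [0,0,7],
    [0,0,7],
    [0,0,6],
    [0,0,3],
    [0,0,0],
    [0,0,0],
  ],
)

```text
clock: 29.8
position: [597.5, -271.4, 453.4]
eef_rot: [-0.0, 0.589, 0.808, -0.0]
force: [0.2, -0.4, 0.5]
opening: 60.1
gripper_force: 0.0
```

```bash
python3 s.py 8; python3 a.py 8|grep 'blue\|2[34][0-9]\.[0-9]*\]'
```

```text
t 29.8 grasp [ 597.4 -271.4  282.4] z [-0.001 -0.    -1.   ] closing deg 17.8 F [ 0.2 -0.4  0.5] op 60.1 gf 0.0 j [ 0.72  0.49 -0.49  1.51  0.24  1.2   0.5 ]
top blue
31 [328. 165.] [ 650.8 -213.2  240.6] [ 643. -221.  237.] [ 658. -206.  243.] 121.7
47 [313. 178.] [ 628.1 -184.2  239.9] [ 619. -194.  235.] [ 638. -173.  244.] 134.8
20 [454. 225.] [ 523.5 -430.1  240. ] [ 518. -440.  237.] [ 533. -423.  244.] 128.3
51 [439. 239.] [ 498.9 -400.8  240.4] [ 489. -412.  236.] [ 508. -391.  245.] 130.8
79 [206. 246.] [530.5  26.2 167.5] [517.  14. 162.] [543.  39. 172.] -135.2
scene blue
29 [380. 162.] [ 500.1 -396.7  238.2] [ 490. -411.  230.] [ 510. -389.  244.] 133.4
91 [346. 167.] [ 553.3 -337.6  235. ] [ 537. -364.  227.] [ 571. -312.  242.] 59.7
29 [313. 181.] [ 583.1 -250.4  238.3] [ 575. -263.  228.] [ 598. -244.  244.] 138.0
186 [ 60. 246.] [892.4 188.  215.6] [878. 171. 198.] [915. 200. 222.] 169.9
```

servo_tool(
  linear=[
    [0.1,0,-0.5],
    [0,0,-1],
    [0,0,-1],
    [0,0,-1],
    [0,0,-1],
    [0,0,-0.4],
    [0,0,0],
    [0,0,0],
    [0,0,0],
    [0,0,0],
  ],
  rot=[
    [0,0,0],
    [0,0,0],
    [0,0,0],
    [0,0,0],
    [0,0,0],
    [0,0,0],
    [0,0,0],
    [0,0,0],
    [0,0,0],
    [0,0,0],
  ],
)

```text
clock: 30.9
position: [598.8, -271.1, 405.3]
eef_rot: [0.001, 0.588, 0.809, 0.0]
force: [0.1, -0.4, -0.2]
opening: 59.8
gripper_force: 0.0
```

servo_tool(
  linear=[
    [0,0,0],
    [0,0,0],
    [0,0,0],
    [0,0,0],
    [0,0,0],
    [0,0,0],
    [0,0,0],
    [0,0,0],
    [0,0,0],
    [0,0,0],
  ],
  rot=[
    [0,0,0],
    [0,0,0],
    [0,0,0],
    [0,0,0],
    [0,0,0],
    [0,0,0],
    [0,0,0],
    [0,0,0],
    [0,0,0],
    [0,0,0],
  ],
  fingers=-1,
  squeeze=20,
)

```text
clock: 31.9
position: [598.6, -271.1, 404.5]
eef_rot: [-0.0, 0.588, 0.809, -0.0]
force: [0.1, -0.1, -1.5]
opening: 12.0
gripper_force: 19.6
```

servo_tool(
  linear=[
    [0,0,0],
    [0,0,0],
    [0,0,0],
    [0,0,0],
    [0,0,0],
    [0,0,0],
    [0,0,0],
    [0,0,0],
    [0,0,0],
    [0,0,0],
  ],
  rot=[
    [0,0,-6],
    [0,0,-6],
    [0,0,-6],
    [0,0,-6],
    [0,0,-6],
    [0,0,-6],
    [0,0,-6],
    [0,0,-6],
    [0,0,-2],
    [0,0,0],
  ],
)

```text
clock: 32.9
position: [599.1, -271.1, 404.5]
eef_rot: [0.001, 0.875, 0.484, 0.0]
force: [2.7, -0.8, -4.0]
opening: 11.7
gripper_force: 19.7
```

```bash
python3 s.py; python3 -c "
from h import *;print(r.observe()['moment'])"
```

```text
t 32.9 grasp [ 599.3 -271.2  233.5] z [ 0.001 -0.001 -1.   ] closing deg -32.1 F [ 2.7 -0.8 -4. ] op 11.7 gf 19.673133194446564 j [ 0.58  0.5  -0.3   1.57  0.16  1.09 -0.31]
[-0.33135798 -0.62040226  0.09816599]
```

servo_tool(
  linear=[
    [0,0,0],
    [0,0,0],
    [0,0,0],
    [0,0,0],
    [0,0,0],
    [0,0,1],
    [0,0,1.5],
    [0,0,1.5],
    [0,0,1],
    [0,0,0],
  ],
  rot=[
    [0,0,0],
    [0,0,0],
    [0,0,0],
    [0,0,0],
    [0,0,0],
    [0,0,0],
    [0,0,0],
    [0,0,0],
    [0,0,0],
    [0,0,0],
  ],
  fingers=0.3,
)

```text
clock: 33.9
position: [599.1, -271.1, 457.5]
eef_rot: [0.002, 0.875, 0.484, 0.001]
force: [-0.2, 0.2, -0.4]
opening: 59.7
gripper_force: 0.0
```

servo_tool(
  linear=[
    [0,1,0],
    [0.1,1.2,0],
    [0.1,1.2,0],
    [0.1,1.2,0],
    [0.2,1.2,0],
    [0.2,1.3,0],
    [0,0,0],
    [0,0,0],
    [0,0,0],
    [0,0,0],
  ],
  rot=[
    [0,0,-3],
    [0,0,-4],
    [0,0,-4],
    [0,0,-4],
    [0,0,-3],
    [0,0,-2],
    [0,0,0],
    [0,0,0],
    [0,0,0],
    [0,0,0],
  ],
  fingers=-1,
)

```text
clock: 34.9
position: [605.5, -201.1, 454.6]
eef_rot: [0.0, 0.946, 0.324, -0.0]
force: [-0.5, 0.4, -0.1]
opening: 0.1
gripper_force: 0.0
```

```bash
python3 s.py 9; python3 a.py 9|grep 'blue\|2[34][0-9]\.[0-9]*\]'
```

```text
t 34.9 grasp [ 605.4 -201.2  283.6] z [-0. -0. -1.] closing deg -52.1 F [-0.5  0.4 -0.1] op 0.1 gf 0.0 j [ 0.46  0.42 -0.26  1.57  0.11  1.17 -0.73]
top blue
23 [354. 188.] [ 603.4 -257.8  239.9] [ 598. -262.  233.] [ 609. -254.  244.] 154.5
34 [369. 196.] [ 587.  -283.2  240.3] [ 579. -294.  237.] [ 595. -275.  243.] 51.5
45 [394. 208.] [ 561.5 -326.   240. ] [ 554. -335.  233.] [ 568. -316.  243.] 66.7
45 [412. 217.] [ 543.3 -357.6  239.8] [ 536. -367.  235.] [ 553. -349.  244.] 49.3
19 [454. 225.] [ 523.4 -430.3  240.7] [ 518. -439.  238.] [ 532. -424.  244.] 131.9
48 [440. 239.] [ 499.3 -401.3  240.5] [ 489. -412.  235.] [ 509. -391.  244.] 132.0
80 [206. 246.] [530.3  26.2 167.6] [518.  14. 164.] [542.  38. 172.] -136.3
scene blue
28 [380. 162.] [ 499.7 -396.3  238.7] [ 491. -408.  232.] [ 511. -388.  243.] 133.2
91 [347. 167.] [ 552.6 -338.   235.8] [ 538. -366.  228.] [ 568. -314.  243.] 60.1
99 [312. 177.] [ 596.2 -264.1  235.4] [ 580. -290.  229.] [ 611. -240.  242.] 59.3
184 [ 60. 245.] [893.  187.9 215.6] [877. 173. 197.] [914. 201. 221.] 172.3
```

View pics/scene9.png

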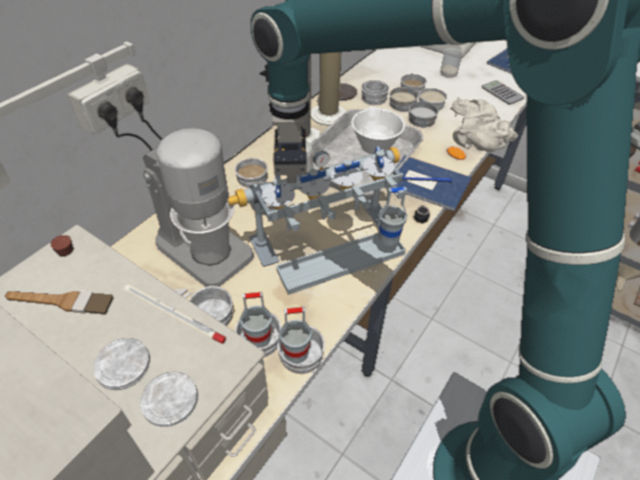

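Taps 2 and 3 are crosswise (312,177 and 347,167). Now lower and push tap 1's front end.

servo_tool(
  linear=[
    [0,0,-0.8],
    [0,0,-1],
    [0,0,-1],
    [0,0,-1],
    [0,0,-0.9],
    [0,0,-0.3],
    [0,0,0],
    [0,0,0],
    [0,0,0],
    [0,0,0],
  ],
  rot=[
    [0,0,0],
    [0,0,0],
    [0,0,0],
    [0,0,0],
    [0,0,0],
    [0,0,0],
    [0,0,0],
    [0,0,0],
    [0,0,0],
    [0,0,0],
  ],
)

```text
clock: 36.0
position: [605.8, -200.1, 405.2]
eef_rot: [0.0, 0.946, 0.325, 0.0]
force: [-0.0, 0.2, 0.8]
opening: 0.6
gripper_force: 0.0
```

servo_tool(
  linear=[
    [0.25,0.35,0],
    [0.25,0.37,0],
    [0.25,0.37,0],
    [0.25,0.37,0],
    [0.25,0.37,0],
    [0.25,0.37,0],
    [0.25,0.37,0],
    [0.2,0.37,0],
    [0,0,0],
    [0,0,0],
  ],
  rot=[
    [0,0,0],
    [0,0,0],
    [0,0,0],
    [0,0,0],
    [0,0,0],
    [0,0,0],
    [0,0,0],
    [0,0,0],
    [0,0,0],
    [0,0,0],
  ],
)

```text
clock: 37.0
position: [624.2, -171.4, 403.9]
eef_rot: [-0.0, 0.946, 0.324, -0.002]
force: [-4.0, -2.2, 0.4]
opening: 0.5
gripper_force: 2.0
```

```bash
python3 s.py 10; python3 a.py 10|grep 'blue\|2[34][0-9]\.[0-9]*\]'
```

```text
t 37.0 grasp [ 623.5 -171.6  232.9] z [-0.004 -0.001 -1.   ] closing deg -52.1 F [-4.  -2.2  0.4] op 0.5 gf 2.0205736401840113 j [ 0.4   0.48 -0.26  1.6   0.14  1.08 -0.8 ]
top blue
19 [333. 174.] [ 633.5 -221.   239.7] [ 632. -227.  234.] [ 635. -216.  243.] 91.9
29 [351. 188.] [ 605.1 -252.   239.6] [ 599. -260.  233.] [ 610. -243.  243.] 67.5
48 [369. 196.] [ 586.3 -284.   240.1] [ 579. -296.  234.] [ 595. -275.  246.] 51.7
43 [394. 208.] [ 561.5 -326.4  240. ] [ 555. -335.  235.] [ 568. -315.  243.] 66.8
43 [412. 217.] [ 543.4 -357.7  239.9] [ 536. -367.  235.] [ 552. -348.  243.] 48.0
19 [454. 225.] [ 523.4 -430.4  240.6] [ 517. -441.  236.] [ 533. -425.  244.] 132.4
46 [439. 239.] [ 499.4 -401.4  240.3] [ 489. -412.  235.] [ 509. -391.  244.] 132.1
81 [206. 246.] [530.2  26.1 167.5] [518.  13. 163.] [543.  39. 171.] -135.5
tin 91 [225. 241.] ((552.4710693359375, 16.2308349609375), 38.850669860839844) 45.13140416779326
scene blue
29 [380. 162.] [ 500.  -396.4  238.5] [ 491. -411.  231.] [ 510. -389.  244.] 133.0
91 [346. 167.] [ 552.9 -337.8  235.7] [ 537. -363.  228.] [ 568. -316.  242.] 58.5
99 [313. 176.] [ 595.9 -264.7  235.7] [ 580. -290.  227.] [ 612. -240.  245.] 59.4
188 [ 61. 246.] [892.4 187.4 215. ] [877. 171. 196.] [913. 201. 221.] 175.5
```

servo_tool(
  linear=[
    [-0.7,0.4,0],
    [-0.8,0.5,0],
    [0,0,1],
    [0,0,1.5],
    [0,0,1.5],
    [0,0,1],
    [0.6,-0.6,0],
    [0.8,-0.9,0],
    [0.8,-1.0,0],
    [0.9,-1.2,0],
  ],
  rot=[
    [0,0,0],
    [0,0,0],
    [0,0,0],
    [0,0,0],
    [0,0,0],
    [0,0,5],
    [0,0,6],
    [0,0,6],
    [0,0,6],
    [0,0,4],
  ],
  fingers=-1,
)

```text
clock: 38.1
position: [641.8, -198.9, 456.7]
eef_rot: [0.001, 0.843, 0.538, 0.001]
force: [-0.3, 0.2, 0.0]
opening: 0.4
gripper_force: 0.0
```

servo_tool(
  linear=[
    [0,0,0],
    [0,0,0],
    [0,0,0],
    [0,0,0],
    [0,0,0],
    [0,0,0],
    [0,0,0],
    [0,0,0],
    [0,0,0],
    [0,0,0],
  ],
  rot=[
    [0,0,0],
    [0,0,0],
    [0,0,0],
    [0,0,0],
    [0,0,0],
    [0,0,0],
    [0,0,0],
    [0,0,0],
    [0,0,0],
    [0,0,0],
  ],
  fingers=0.3,
)

```text
clock: 39.1
position: [641.2, -198.7, 454.7]
eef_rot: [-0.0, 0.844, 0.537, -0.0]
force: [-0.5, -0.2, 0.0]
opening: 59.6
gripper_force: 0.0
```

```bash
python3 s.py
```

```text
t 39.1 grasp [ 641.2 -198.7  283.7] z [-0. -0. -1.] closing deg -25.1 F [-0.5 -0.2  0. ] op 59.6 gf 0.0 j [ 0.49  0.49 -0.34  1.47  0.17  1.2  -0.32]
```

servo_tool(
  linear=[
    [0,0,-0.5],
    [0,0,-1],
    [0,0,-1],
    [0,0,-1],
    [0,0,-1],
    [0,0,-0.5],
    [0,0,0],
    [0,0,0],
    [0,0,0],
    [0,0,0],
  ],
  rot=[
    [0,0,0],
    [0,0,0],
    [0,0,0],
    [0,0,0],
    [0,0,0],
    [0,0,0],
    [0,0,0],
    [0,0,0],
    [0,0,0],
    [0,0,0],
  ],
)

```text
clock: 40.1
position: [641.3, -198.7, 405.3]
eef_rot: [0.0, 0.844, 0.537, 0.0]
force: [-0.8, 1.0, -0.4]
opening: 59.7
gripper_force: 0.0
```

servo_tool(
  linear=[
    [0,0,0],
    [0,0,0],
    [0,0,0],
    [0,0,0],
    [0,0,0],
    [0,0,0],
    [0,0,0],
    [0,0,0],
    [0,0,0],
    [0,0,0],
  ],
  rot=[
    [0,0,0],
    [0,0,0],
    [0,0,0],
    [0,0,0],
    [0,0,0],
    [0,0,0],
    [0,0,0],
    [0,0,0],
    [0,0,0],
    [0,0,0],
  ],
  fingers=-1,
  squeeze=20,
)

```text
clock: 41.1
position: [641.5, -199.6, 404.7]
eef_rot: [0.001, 0.844, 0.536, 0.0]
force: [3.2, -3.9, -2.3]
opening: 12.5
gripper_force: 19.7
```

servo_tool(
  linear=[
    [0,0,0],
    [0,0,0],
    [0,0,0],
    [0,0,0],
    [0,0,0],
    [0,0,0],
    [0,0,0],
    [0,0,0],
    [0,0,0],
    [0,0,0],
  ],
  rot=[
    [0,0,-3],
    [0,0,-2],
    [0,0,-1],
    [0,0,-1],
    [0,0,0],
    [0,0,0],
    [0,0,0],
    [0,0,0],
    [0,0,0],
    [0,0,0],
  ],
)

```text
clock: 42.1
position: [641.4, -199.6, 404.7]
eef_rot: [0.001, 0.875, 0.484, 0.0]
force: [3.4, -3.6, -3.3]
opening: 12.1
gripper_force: 19.7
```

```bash
python3 s.py; python3 -c "
from h import *;print(r.observe()['moment'])"
```

```text
t 42.1 grasp [ 641.6 -199.8  233.7] z [ 0.001 -0.001 -1.   ] closing deg -32.1 F [ 3.4 -3.6 -3.3] op 12.1 gf 19.70514088869095 j [ 0.47  0.53 -0.31  1.53  0.17  1.11 -0.44]
[-0.90303742 -0.82459938  0.13720396]
```

servo_tool(
  linear=[
    [0,0,0],
    [0,0,0],
    [0,0,0],
    [0,0,0],
    [0,0,0],
    [0,0,1],
    [0,0,1.5],
    [0,0,1.5],
    [0,0,1],
    [-0.5,-0.9,0],
  ],
  rot=[
    [0,0,0],
    [0,0,0],
    [0,0,0],
    [0,0,0],
    [0,0,0],
    [0,0,0],
    [0,0,0],
    [0,0,0],
    [0,0,0],
    [0,0,3],
  ],
  fingers=0.3,
)

```text
clock: 43.1
position: [637.1, -206.1, 458.0]
eef_rot: [0.001, 0.861, 0.508, 0.002]
force: [-0.6, 0.2, 0.5]
opening: 59.5
gripper_force: 0.0
```

servo_tool(
  linear=[
    [-1.4,-2.4,0],
    [-1.6,-2.7,0],
    [-1.6,-2.7,0],
    [-1.6,-2.7,0],
    [-1.6,-2.7,0],
    [-1.6,-2.7,0],
    [-1.4,-2.4,0],
    [-1.0,-1.7,0],
    [-0.6,-1.0,0],
    [0,0,0],
  ],
  rot=[
    [0,0,6],
    [0,0,6],
    [0,0,6],
    [0,0,6],
    [0,0,6],
    [0,0,6],
    [0,0,5],
    [0,0,2.6],
    [0,0,0],
    [0,0,0],
  ],
)

```text
clock: 44.1
position: [511.2, -419.4, 455.2]
eef_rot: [0.0, 0.614, 0.789, -0.0]
force: [-1.1, -0.1, -0.3]
opening: 59.6
gripper_force: 0.0
```

```bash
python3 s.py 11; python3 a.py 11|grep 'blue\|2[340][0-9]\.[0-9]*\]\|tin'
```

```text
t 44.1 grasp [ 511.2 -419.5  284.2] z [ 0.    -0.001 -1.   ] closing deg 14.3 F [-1.1 -0.1 -0.3] op 59.6 gf 0.0 j [ 0.93  0.49 -0.42  1.5   0.21  1.2   0.73]
top blue
37 [310. 167.] [ 648.8 -179.8  240.1] [ 643. -188.  234.] [ 654. -170.  244.] 70.6
41 [328. 176.] [ 630.2 -211.4  239.7] [ 622. -223.  235.] [ 639. -201.  243.] 51.7
37 [352. 187.] [ 605.4 -253.5  240.2] [ 600. -261.  235.] [ 611. -243.  244.] 73.7
41 [369. 196.] [ 587.  -284.1  239.8] [ 580. -296.  235.] [ 594. -275.  246.] 53.1
38 [394. 208.] [ 561.7 -326.6  240.3] [ 556. -335.  237.] [ 568. -316.  243.] 68.5
44 [412. 217.] [ 543.4 -357.8  239.6] [ 536. -367.  234.] [ 553. -349.  243.] 47.9
51 [439. 239.] [ 499.  -400.9  239.6] [ 489. -411.  234.] [ 509. -391.  245.] 133.4
97 [422. 279.] [ 434.8 -369.6  208.5] [ 421. -382.  203.] [ 448. -357.  213.] -138.6
79 [206. 246.] [530.5  26.1 167.3] [518.  13. 163.] [543.  38. 171.] 45.1
80 [136. 263.] [498.8 146.9 204.3] [488. 141. 199.] [509. 154. 209.] -169.7
tin 270 [209. 203.] ((655.0425415039062, 41.50474166870117), 50.94731903076172) 45.381889694078104
tin 296 [217. 259.] ((527.1436157226562, 26.64480972290039), 50.19602966308594) 45.420575142284136
tin 254 [233. 308.] ((430.4117126464844, 2.170060396194458), 50.076690673828125) 45.444035097169234
scene blue
31 [380. 162.] [ 498.6 -395.5  237.7] [ 490. -407.  227.] [ 510. -388.  242.] 140.7
94 [347. 167.] [ 552.4 -338.4  235.8] [ 535. -365.  228.] [ 567. -313.  244.] 58.3
105 [312. 176.] [ 596.4 -264.5  235.6] [ 581. -292.  227.] [ 611. -240.  243.] 60.3
110 [278. 186.] [ 638.8 -192.7  235.5] [ 622. -219.  227.] [ 655. -169.  244.] 59.0
40 [397. 189.] [ 434.8 -368.7  209. ] [ 424. -381.  205.] [ 445. -358.  213.] 53.6
186 [ 60. 245.] [893.2 188.  215.6] [878. 170. 197.] [914. 201. 222.] 168.5
77 [219. 337.] [497.1 150.8 204.4] [488. 145. 197.] [508. 156. 209.] -171.2
```

servo_tool(
  linear=[
    [0.1,0.15,-0.5],
    [0,0,-1],
    [0,0,-1],
    [0,0,-1],
    [0,0,-1],
    [0,0,-0.5],
    [0,0,0],
    [0,0,0],
    [0,0,0],
    [0,0,0],
  ],
  rot=[
    [0,0,0],
    [0,0,0],
    [0,0,0],
    [0,0,0],
    [0,0,0],
    [0,0,0],
    [0,0,0],
    [0,0,0],
    [0,0,0],
    [0,0,0],
  ],
)

```text
clock: 45.2
position: [513.3, -416.3, 405.3]
eef_rot: [0.001, 0.612, 0.791, -0.0]
force: [0.4, -0.5, -0.2]
opening: 59.8
gripper_force: 0.0
```

servo_tool(
  linear=[
    [0,0,0],
    [0,0,0],
    [0,0,0],
    [0,0,0],
    [0,0,0],
    [0,0,0],
    [0,0,0],
    [0,0,0],
    [0,0,0],
    [0,0,0],
  ],
  rot=[
    [0,0,0],
    [0,0,0],
    [0,0,0],
    [0,0,0],
    [0,0,0],
    [0,0,0],
    [0,0,0],
    [0,0,0],
    [0,0,0],
    [0,0,0],
  ],
  fingers=-1,
  squeeze=20,
)

```text
clock: 46.2
position: [512.2, -416.3, 404.2]
eef_rot: [-0.002, 0.612, 0.791, -0.001]
force: [-5.6, 0.9, 0.9]
opening: 12.0
gripper_force: 19.7
```

```bash
python3 s.py
```

```text
t 46.2 grasp [ 511.7 -416.1  233.2] z [-0.003  0.001 -1.   ] closing deg 14.5 F [-5.6  0.9  0.9] op 12.0 gf 19.737812876701355 j [ 0.92  0.53 -0.41  1.55  0.23  1.11  0.71]
```

Aligned at 45°. Release, rise and clear away.

servo_tool(
  linear=[
    [0,0,0],
    [0,0,0],
    [0,0,0],
    [0,0,0],
    [0,0,0],
    [0,0,1],
    [0,0,1.5],
    [0,0,2],
    [0,0,2],
    [0,0,2],
  ],
  rot=[
    [0,0,0],
    [0,0,0],
    [0,0,0],
    [0,0,0],
    [0,0,0],
    [0,0,0],
    [0,0,0],
    [0,0,0],
    [0,0,0],
    [0,0,0],
  ],
  fingers=0.3,
)

```text
clock: 47.2
position: [513.3, -416.1, 492.3]
eef_rot: [0.001, 0.612, 0.791, 0.0]
force: [0.7, -0.5, -0.3]
opening: 59.2
gripper_force: 0.0
```

servo_tool(
  linear=[
    [-1,-1,0],
    [-2,-2,0],
    [-2,-2,0],
    [-2,-2,0],
    [-2,-2,0],
    [-2,-2,0],
    [-2,-2,0],
    [-1,-1,0],
    [0,0,0],
    [0,0,0],
  ],
  rot=[
    [0,0,0],
    [0,0,0],
    [0,0,0],
    [0,0,0],
    [0,0,0],
    [0,0,0],
    [0,0,0],
    [0,0,0],
    [0,0,0],
    [0,0,0],
  ],
)

```text
clock: 48.2
position: [373.8, -555.5, 489.6]
eef_rot: [0.0, 0.612, 0.791, 0.001]
force: [-0.3, 0.1, -0.8]
opening: 59.7
gripper_force: 0.0
```

```bash
python3 s.py 12; python3 a.py 12|grep 'blue\|red\|2[340][0-9]\.[0-9]*\]\|16[0-9]\.[0-9]*\]\|tin'
```

```text
t 48.2 grasp [ 373.9 -555.4  318.6] z [ 0.001  0.001 -1.   ] closing deg 14.6 F [-0.3  0.1 -0.8] op 59.7 gf 0.0 j [ 1.19  0.47 -0.38  1.43  0.17  1.27  1.05]
top blue
38 [309. 167.] [ 649.  -179.5  240. ] [ 643. -188.  235.] [ 654. -170.  244.] 70.6
42 [328. 176.] [ 629.8 -211.5  240.2] [ 622. -223.  235.] [ 640. -202.  244.] 51.9
37 [352. 188.] [ 605.  -253.9  240.5] [ 598. -262.  234.] [ 610. -243.  245.] 71.5
41 [369. 196.] [ 586.7 -284.   240.2] [ 579. -295.  235.] [ 595. -275.  244.] 52.4
41 [394. 208.] [ 561.8 -326.3  239.9] [ 556. -335.  232.] [ 568. -316.  245.] 67.2
41 [412. 217.] [ 543.3 -357.6  240.1] [ 536. -368.  236.] [ 553. -349.  243.] 47.8
28 [457. 230.] [ 514.5 -434.6  240.5] [ 510. -446.  237.] [ 520. -427.  243.] 90.6
43 [438. 236.] [ 505.2 -399.4  240.5] [ 498. -410.  237.] [ 512. -387.  244.] 113.9
94 [423. 279.] [ 434.1 -370.3  208.5] [ 421. -384.  204.] [ 448. -359.  212.] -138.9
red
161 [443. 113.] [ 774.6 -456.4  166.6] [ 761. -472.  153.] [ 791. -442.  174.] 66.1
78 [206. 246.] [530.5  26.4 167.4] [518.  13. 163.] [543.  38. 172.] -135.6
83 [136. 263.] [498
[... 645 characters left out ...]
.8] [ 580. -292.  227.] [ 611. -239.  243.] 59.3
109 [278. 186.] [ 638.7 -193.1  235.5] [ 624. -222.  227.] [ 654. -169.  243.] 59.7
43 [397. 189.] [ 434.5 -368.9  208.8] [ 423. -382.  205.] [ 444. -358.  213.] 51.2
red
17 [560.  12.] [  450.7 -1671.5   159.2] [  440. -1684.   151.] [  460. -1665.   166.] -159.7
91 [300. 134.] [ 773.9 -452.4  164.2] [ 760. -472.  151.] [ 792. -437.  171.] 67.4
180 [ 60. 245.] [893.3 187.7 215.7] [877. 170. 198.] [912. 200. 221.] 168.2
70 [252. 295.] [529.2  28.4 167.3] [518.  15. 162.] [541.  40. 173.] -135.8
77 [294. 310.] [441.4   8.  167.4] [430.  -5. 162.] [453.  20. 171.] -136.5
76 [219. 337.] [497.2 150.7 204.3] [488. 144. 197.] [508. 157. 209.] -168.7
```

View pics/top12.png

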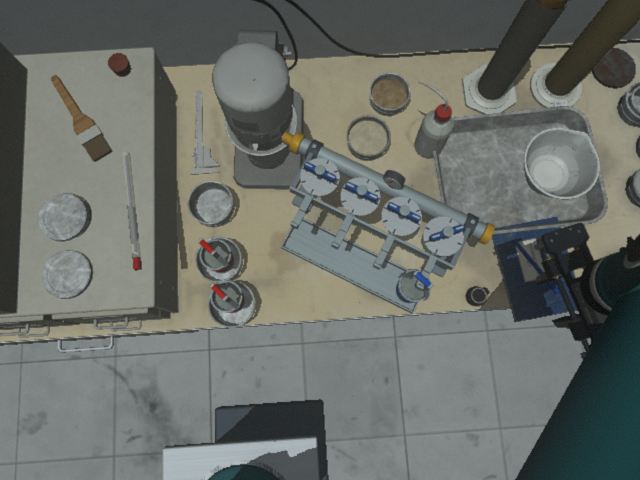

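Taps 1–3 are shut, tap 4 is at 45° under the still-hanging blue cup, and both red cups stand on tin floors, about 3 and 12 mm off centre.

```bash
python3 -c "
from plant import r
print(r.hand_in())"
```

```text
the job is handed in; nothing more can be done
None
```

The job is handed in (no verdict came back): both red cups stand upright in separate tins, about 3 and 12 mm off centre against the 20 mm limit, the blue cup still hangs with tap 4 measured at 45°, and taps 1–3 measured shut.

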